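Shim the low corner of an assembly fixture level

TASK

The fixture plate is tipped towards one low corner. First move the brass fitting that stands in the way in front of that corner into the yellow taped square, upright and wholly inside the tape; then bring the orange wedge, lying flat on the table, thin end first under the foot of the low corner and push it in until the bubble of the level on the plate sits between its two black lines. Leave the wedge there holding the plate up, and leave the jar, the screwdriver and the wrench where they are.

Things in the scene. Friction and masses are not known exactly. Their poses are not given: they have to be found in the camera images.
- plate: Aluminium plate 180 x 180 x 10 mm set cornerwise on two posts at y = +-100 mm; rocks about its y axis. Origin: centre of its underside, on the pivot axis, 47 to 53 mm above the table. +x points away from the low corner, which is at x = -127 mm and starts 0.11 rad down. A dark block (x -45 to -111 mm, top 24 mm above the underside) weighs it down. Beneath, between the posts, only the foot is in the way.
- foot (a point): Lowest point of the round steel foot (20 mm diameter ball) under the low corner, 105 mm from the plate's origin along its -x and 30 mm below the plate's underside. It starts about 5 to 12 mm above the table; when the plate is level it is 17 to 23 mm above the table (this differs from start to start).
- vial_centre (a point): Middle of the green vial (132 mm long, along the plate's x axis) on top of the yellow level, 156 x 30 mm, which is fixed to the plate; 30 mm from the plate's origin towards +x, 34 mm above its underside. A clamp with a red handle beside it rises 70 mm above the underside.
- bubble (a joint): White bubble, 16 mm long: displacement in m along the plate's x axis from the vial's middle; 0 = level. Moves 0.4 m per rad to the high side: +0.044 at the start, negative if the low corner is raised too far. It is between the two black lines when within 4 mm of 0. Once the foot rides on the wedge, pushing 1.5 mm moves the bubble about 1 mm.
- wedge: Orange wedge, 150 mm long (x), 50 mm wide (y), about 0.25 kg. Origin: centre of its underside. Thin end, 4 mm high, at x = +75 mm; thick end, 30 mm high with a flat upright face, at x = -75 mm; top slopes evenly. Self-locking: stays where it is left under the foot. Pushing it in takes about 5 to 15 N. The plate is level with the thin end about 75 to 110 mm past the foot.
- fitting: Brass pipe fitting, a plain open tube standing upright: 58 mm outer diameter, 42 mm bore, 50 mm high, 0.28 kg. Origin: centre of its underside. It stands in front of the low corner, about 190 mm from the plate's origin.
- bay: Square of yellow tape on the table (flat, no height), 120 mm inside, 136 mm outside. Origin: its centre on the table; x and y along its sides. It lies beside the wedge's way in, about 125 mm from it, on the robot's side.
- jar: Grey jar with black lid, 64 mm diameter, 85 mm high, origin at the centre of its underside. Leave alone.
- screwdriver: Screwdriver with red handle lying on the right. Leave alone.
- wrench: Steel wrench lying on the left. Leave alone.
Things that resemble listed ones, but are neither listed nor needed, are in the scene too. There is more than one size of the wedge; the job needs the smallest. Several things look just like the fitting: the one meant starts farthest to the robot's right.

How it is judged:
By the outcome, as a careful person would: the job done as asked, in the order asked, and still so for the second after the job is handed in, with the robot touching nothing.
It also fails if it takes over 58 s, if anything falls off the work surface, if the arm or the gripper's body presses on something with over 40 N, if the wrist force passes 120 N, or if a joint passes its speed limit or range.

ROBOT

A 6-joint arm with a two-finger parallel gripper is mounted at the origin on the work surface. World frame = base frame: x ahead of the robot, y to its left, z up, the work surface at z = 0. Lengths are in mm, angles in rad, forces in N, time in s.
With the tool pointing down it reaches from about 300 to 775 mm from the base axis. Payload 14.6 kg.
Tool frame: the origin (TCP) lies midway between the tips of the shut fingers; the grasp point (between the pads) lies 19 mm behind it (pinch_z is the distance from the TCP to the grasp point, in mm); z points along the fingers, y is the direction in which the jaws open and shut (so a half turn about z gives the same grasp; the last joint's range is limited). The gripper opens to 94 mm and grips with 3 to 60 N. Pads are 16 mm wide; open, the fingers measure 119 mm over their backs; the gripper's body (75 mm by 177 mm) begins 78 mm behind the grasp point.
Start: joints at [1.272, 0.3, 1.521, -0, 1.321, -0.067], TCP at [126.349, 535.28, 205.446] pointing down, gripper open.
Joint ranges: [-3.03, 3.03], [-0.79, 2.21], [0.23, 2.52], [-1.04, 4.18], [0, 3.07], [-2.55, 2.55]. Speed limits (rad/s): [2.22, 2.22, 2.57, 3.14, 3.14, 3.14].

INTERFACE

Orientations are given as [roll, pitch, yaw] about the fixed x, y, z axes, in that order (R = Rz(yaw) Ry(pitch) Rx(roll)).
In Python, from cell import read_state, camera, sign_off, pinch_z gives the robot as it stands. The module is installed in compiled form; this text tells all that it offers.
- The arm moves only by the tool servo_tool, never from a script. Its argument "series" is a list of rows, each a list of 6 numbers: the shift along the tool's x, y, z in cm, then the turn, a rotation vector about the tool's x, y, z in rad. In form: [[tx, ty, tz, rx, ry, rz], ...]. A call has exactly 10 rows; each row is the pose to reach, as a shift and turn from the pose commanded when the call began, along the tool's axes at that moment; what a row does not reach only later rows make up. A row lasts 1/12 s, in which the tool goes at most 41.7 mm and 7.16 degrees, less where a joint would pass 70% of its speed; a pose out of reach is approached as far as the arm can. A call with a gripper value outside its range is refused whole. "gripper" is the finger opening in cm, from 0 to 9.4, set as the call begins (left out, the last holds). The fingers move at their own pace and stop on an object; "grip_force" is the grip in N (left out, the last holds). Time passes only in rows, so rows that repeat a pose let the fingers close, or fill a call up. It gives the time, the measured TCP pose, the force and the opening at its end, in the units of the state.
- read_state(): the state, without advancing time (a new reading comes with each control period).
- camera(name): name is "scene" or "side" or "wrist"; returns a dict with "pixels" (400x640x3 uint8, red, green, blue), "fx", "fy", "cx", "cy" (pixels), "k1" (the pictures are not rectified: a ray, as slopes to the right and down, at radius r is drawn at 1 + k1 r^2 times it, then the intrinsics apply), "pose" (4x4, takes a point from camera to world coordinates); the wrist camera has in their place "mount" (4x4, takes a point from camera to tool coordinates, whose origin is the TCP and whose axes are the flange's). Camera axes: x right, y down, z forward; pixel columns grow to the right and rows downward; lengths in mm; the calibration is good to about 2 mm. A picture is of the moment at which its call begins: read the wrist's pose just before it. There is no depth.
- sign_off(): hands the job in, once; it reports no verdict.
The state is a dict: "clock": time; "joints": joint angles; "qd": joint speeds; "effort": joint torques, N m; "eef_pos": TCP position; "eef_rot": TCP orientation; "wrist_force": force on the tool from outside, world axes, zero at the start; "moment": the same for the moment, N m; "finger_gap": finger opening in mm.
Only numpy, scipy, OpenCV 4.12 (cv2) and the standard library are available. Lean on these libraries where they do the work, as an engineer would, in place of code of your own. Each camera call takes 0.05 s, during which the arm holds its last target.

## Working session

There is one attempt and no reset: what is moved stays moved. The work goes in short steps, Python scripts to look and compute and a tool call to move; the robot and the scene stay as the last step left them, time stands still between calls to the robot, and variables do not carry over. Pictures are saved under pics/ and viewed, and the job is handed in when it is done.

Besides the shell and the picture viewer there is one more tool, called after ">>>" by a JSON object that holds its "name" and its "arguments", one argument or row to a line. servo_tool: Moves the arm, as the interface text tells. Its arguments: {"type":"object","properties":{"series":{"type":"array"},"gripper":{"type":"number"},"grip_force":{"type":"number"}},"required":["series"]}

```bash
mkdir -p pics; cat > h.py <<'E'
import numpy as np, cv2
from cell import read_state, camera
from scipy.spatial.transform import Rotation as R
def tcpT():
    s=read_state();T=np.eye(4);T[:3,:3]=R.from_euler('xyz',s['eef_rot']).as_matrix();T[:3,3]=s['eef_pos'];return T
def grab(name):
    T=tcpT();c=camera(name)
    P=np.array(c['pose']) if 'pose' in c else T@np.array(c['mount'])
    return c,P
def save(c,P,fn):
    cv2.imwrite(fn,c['pixels'][:,:,::-1]); np.savez(fn[:-4]+'.npz',px=c['pixels'],P=P,K=[c[k] for k in('fx','fy','cx','cy','k1')])
def load(fn):
    d=np.load(fn);return d['px'],d['P'],d['K']
def undist(uv,K):
    xd=(np.atleast_2d(uv).astype(float)-[K[2],K[3]])/[K[0],K[1]];x=xd.copy()
    for _ in range(30): x=xd/(1+K[4]*(x**2).sum(1,keepdims=True))
    return x
def onplane(uv,P,K,z=0):
    x=undist(uv,K);d=np.c_[x,np.ones(len(x))]@P[:3,:3].T;o=P[:3,3]
    return o+d*((z-o[2])/d[:,2])[:,None]
def proj(X,P,K):
    X=np.atleast_2d(X);q=(X-P[:3,3])@P[:3,:3];s=q[:,:2]/q[:,2:];s=s*(1+K[4]*(s**2).sum(1,keepdims=True));return s*[K[0],K[1]]+[K[2],K[3]]
E
python3 - <<'E'
from h import *
import cell
print(read_state(),cell.pinch_z)
for n in('scene','side','wrist'):
    c,P=grab(n);save(c,P,f'pics/{n}0.png');print(n,P.round(3).tolist(),[c[k] for k in('fx','fy','cx','cy','k1')])
E
```

```text
{'clock': 0.0, 'joints': array([ 1.27238432e+00,  3.00514916e-01,  1.52158168e+00, -1.31410470e-05,
        1.32068489e+00, -6.66529091e-02]), 'qd': array([ 0.00027337, -0.00243974, -0.00011302, -0.00038651,  0.00195544,
        0.00115342]), 'effort': array([ 8.45207651e-04, -5.31811273e+01, -3.52728724e+01,  7.08086975e-02,
        2.44824355e-02, -6.69562291e-05]), 'eef_pos': array([126.28731489, 535.03763148, 204.86203916]), 'eef_rot': array([-3.14040562e+00, -6.64801761e-05,  2.90983677e+00]), 'wrist_force': array([-0.05712801, -1.17612524,  0.47443528]), 'moment': array([ 0.01950982,  0.05709914, -0.01109098]), 'finger_gap': 93.84557688986021} 18.8
scene [[-0.784, 0.448, -0.43, 1054.36], [0.621, 0.579, -0.528, 652.533], [0.012, -0.681, -0.732, 990.658], [0.0, 0.0, 0.0, 1.0]] [415.13029970775335, 415.13029970775335, 318.67060697136833, 200.42167812941196, -4.729083830542218e-05]
side [[0.99, -0.079, 0.115, 429.134], [-0.14, -0.566, 0.813, -838.463], [0.0, -0.821, -0.571, 683.422], [0.0, 0.0, 0.0, 1.0]] [374.02444074635804, 374.02444074635804, 318.42464306087527, 202.46301414004503, -0.08315847659345581]
wrist [[0.23, 0.94, 0.251, 52.547], [0.973, -0.222, -0.06, 551.972], [-0.001, 0.259, -0.966, 383.306], [0.0, 0.0, 0.0, 1.0]] [290.54490810533355, 290.54490810533355, 320.7635211021535, 197.43310949985772, -0.04857636241878901]
```

View pics/scene0.png

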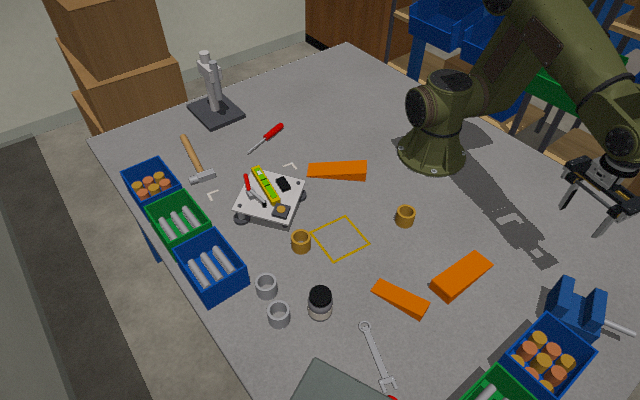

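View pics/side0.png

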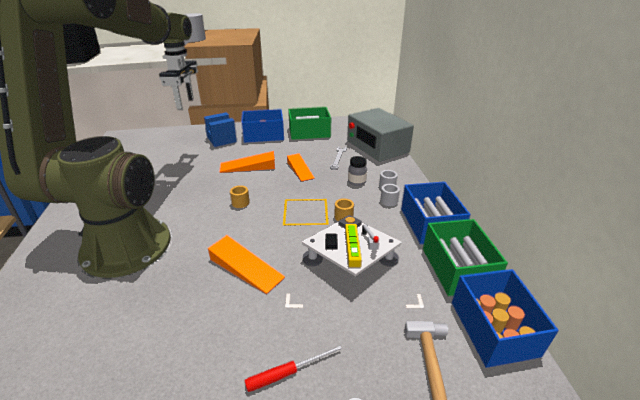

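View pics/wrist0.png

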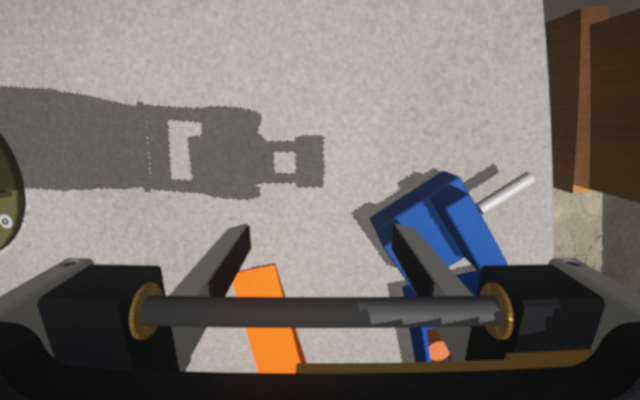

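```bash
python3 - <<'E'
from h import *
def crop(n,x0,y0,x1,y1,f,out):
    im=cv2.imread(n)[y0:y1,x0:x1];cv2.imwrite(out,cv2.resize(im,None,fx=f,fy=f,interpolation=cv2.INTER_CUBIC))
crop('pics/scene0.png',220,140,420,290,4,'pics/c1.png')
crop('pics/side0.png',200,130,400,280,4,'pics/c2.png')
crop('pics/scene0.png',340,190,520,325,4,'pics/c3.png')
E
```

```text
(no output)
```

View pics/c1.png

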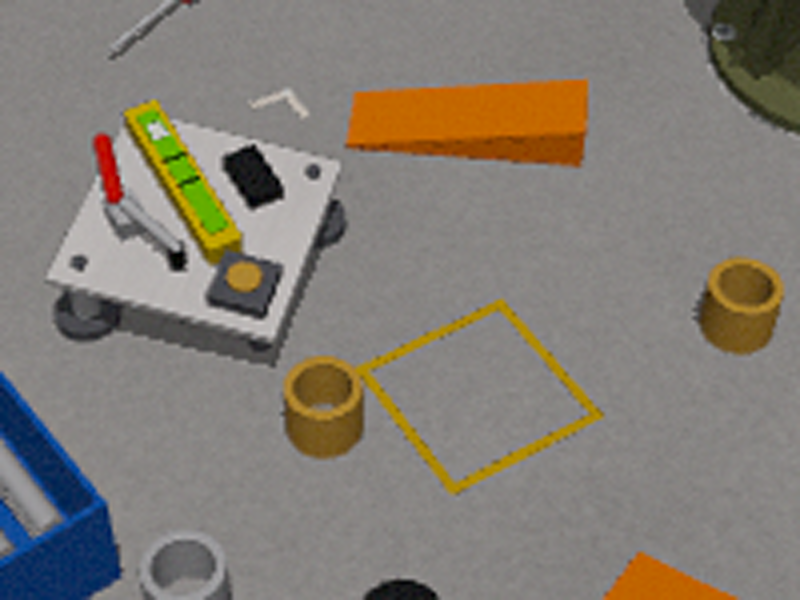

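View pics/c2.png

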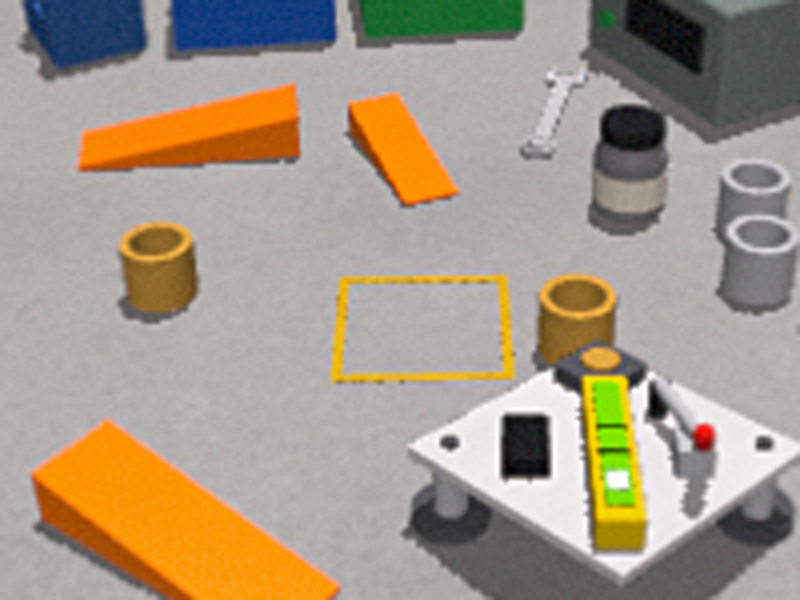

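View pics/c3.png

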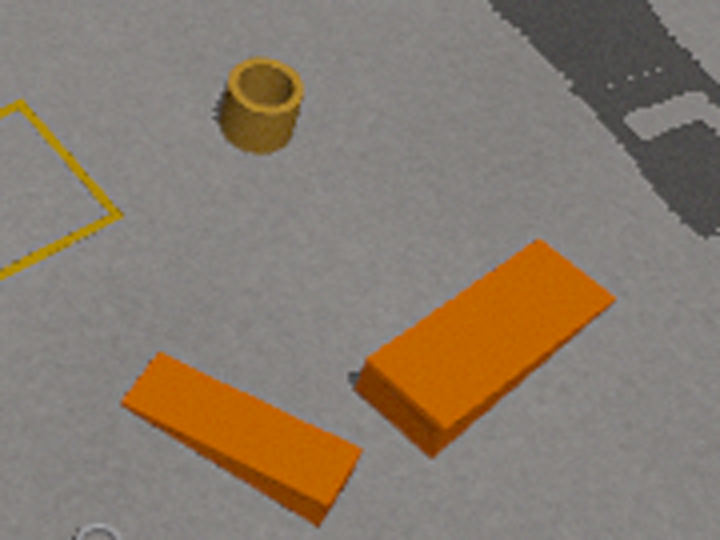

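```bash
cat > m1.py <<'E'
from h import *
S=load('pics/scene0.npz');D=load('pics/side0.npz')
def sc(l,off,z,I): 
    return onplane(np.array(l)/4+np.array(off)-0.375,I[1],I[2],z)[:,:2].round(1).tolist()
a=(220,140);b=(200,130);c=(340,190)
print('fit',sc([(324,382)],a,50,S),sc([(577,297)],b,50,D))
print('other',sc([(743,285)],a,50,S),sc([(157,241)],b,50,D))
print('holes',sc([(313,172),(80,263)],a,60,S),sc([(450,442),(764,442)],b,60,D))
print('bay',sc([(500,298),(604,414),(455,494),(357,370)],a,0,S),sc([(340,276),(507,276),(515,378),(332,382)],b,0,D))
print('wedge thin',sc([(160,352),(122,403)],c,4,S),'thick',sc([(361,450)],c,30,S),sc([(319,527)],c,0,S))
print('wedge side thin',sc([(405,204),(458,192)],b,4,D),'thick top',sc([(348,103),(398,94)],b,30,D))
print('wedge2 scene(30)',sc([(372,357),(440,430),(540,240),(614,298)],c,30,S))
print('wedge3 scene',sc([(355,92),(346,148),(588,80),(585,133)],a,30,S))
print('jar',onplane([(321,292)],S[1],S[2],85),onplane([(358,161.5)],D[1],D[2],85))
E
python3 m1.py
```

```text
fit [[626.8, 48.2]] [[630.0, 45.2]]
other [[320.1, 168.4]] [[319.9, 165.7]]
holes [[511.4, -120.9], [708.7, -149.7]] [[515.2, -115.7], [714.0, -144.1]]
bay [[443.7, 33.9], [457.4, 168.3], [590.8, 154.9], [577.3, 22.2]] [[461.0, 170.9], [595.3, 152.0], [580.2, 19.0], [445.9, 32.9]]
wedge thin [[522.3, 272.9], [570.8, 286.0]] thick [[485.3, 416.2]] [[531.1, 429.1]]
wedge side thin [[524.1, 268.3], [572.3, 281.9]] thick top [[485.9, 413.4], [534.0, 424.9]]
wedge2 scene(30) [[426.0, 373.9], [433.5, 438.3], [255.9, 383.2], [256.0, 446.0]]
wedge3 scene [[406.8, -202.8], [455.2, -152.0], [236.5, -91.2], [284.5, -43.2]]
jar [[709.54341132 244.5542073   85.        ]] [[713.59343793 231.34701846  85.        ]]
```

Fitting candidates: scene (301,241) → world (628,47), and scene (405,215) → (320,167). The grey tubes are steel. The first is farthest right (smallest y), 180 mm from the plate in front of the low corner, and the crop confirms it. The wedges are at scene (400,299), (462,276) and (337,171). The first measures 150x50 mm and is the smallest. I'll move over the fitting.

>>> {"name": "servo_tool", "arguments": {
  "series": [
    [-4.1, -2.5, 0, 0, 0, 0.1],
    [-8, -5, 0, 0, 0, 0.2],
    [-11.5, -7, 0, 0, 0, 0.3],
    [-15, -9, 0, 0, 0, 0.4],
    [-18.5, -11, 0, 0, 0, 0.5],
    [-22, -13, 0, 0, 0, 0.6],
    [-25.5, -15, 0, 0, 0, 0.7],
    [-29, -17, 0, 0, 0, 0.8],
    [-32, -19, 0, 0, 0, 0.9],
    [-35, -21, 0, 0, 0, 1.0]
  ],
  "gripper": 9.4
}}

```text
clock: 0.98
eef_pos: [420.0, 248.5, 205.4]
eef_rot: [-3.142, 0.0, 1.904]
wrist_force: [0.5, 0.9, 0.2]
finger_gap: 93.9
```

```bash
cat >> h.py <<'E'
def to(x,y,z,yaw):
    T=tcpT();d=T[:3,:3].T@(np.array([x,y,z])-T[:3,3])
    Rt=R.from_euler('xyz',[np.pi,0,yaw]).as_matrix();r=R.from_matrix(T[:3,:3].T@Rt).as_rotvec()
    s=read_state();print('t',round(s['clock'],2),'tcp',s['eef_pos'].round(1),'rot',s['eef_rot'].round(3),'gap',round(s['finger_gap'],1),'F',s['wrist_force'].round(1),'| shift cm',(d/10).round(2),'rv',r.round(3))
E
python3 -c "
from h import *
to(628,52,205,1.43)"
```

```text
t 0.98 tcp [420.  248.5 205.4] rot [-3.142  0.     1.904] gap 93.9 F [0.5 0.9 0.2] | shift cm [-25.38  13.22   0.04] rv [-0.     0.     0.474]
```

>>> {"name": "servo_tool", "arguments": {
  "series": [
    [-3.5, 1.8, 0, 0, 0, 0.07],
    [-7, 3.6, 0, 0, 0, 0.14],
    [-10.5, 5.4, 0, 0, 0, 0.21],
    [-14, 7.2, 0, 0, 0, 0.28],
    [-17, 8.8, 0, 0, 0, 0.34],
    [-20, 10.4, 0, 0, 0, 0.4],
    [-23, 12, 0, 0, 0, 0.44],
    [-25.4, 13.2, 0, 0, 0, 0.474],
    [-25.4, 13.2, 0, 0, 0, 0.474],
    [-25.4, 13.2, 0, 0, 0, 0.474]
  ]
}}

```text
clock: 1.82
eef_pos: [627.9, 54.0, 204.5]
eef_rot: [-3.14, 0.0, 1.434]
wrist_force: [-0.1, -0.1, 1.0]
finger_gap: 94.2
```

```bash
python3 -c "
from h import *
to(628,47,9,1.43)
c,P=grab('wrist');save(c,P,'pics/w1.png')"
```

```text
t 1.82 tcp [627.9  54.  204.5] rot [-3.14   0.     1.434] gap 94.2 F [-0.1 -0.1  1. ] | shift cm [-0.69  0.14 19.55] rv [-0.001  0.     0.004]
```

View pics/w1.png

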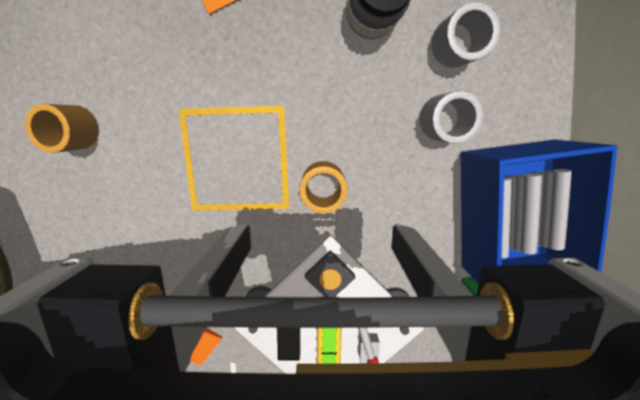

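```bash
python3 - <<'E'
from h import *
W=load('pics/w1.npz')
f=lambda l,z:onplane(l,W[1],W[2],z)[:,:2].round(1).tolist()
print('fit',f([(324,188)],50)); print('bay outer',f([(180,110),(285,106),(289,207),(193,210)],0))
print('corner tip top',f([(331,239)],46),'holes',f([(252,328),(405,328)],60))
im=W[0][60:400,150:450,::-1];cv2.imwrite('pics/w1c.png',cv2.resize(im,None,fx=2,fy=1.75))
cv2.imwrite('pics/w1d.png',cv2.resize(W[0][80:300,150:400,::-1],None,fx=2.6,fy=2.6,interpolation=cv2.INTER_CUBIC))
E
```

```text
fit [[630.4, 50.6]]
bay outer [[460.3, 166.0], [594.8, 151.3], [578.1, 19.0], [444.5, 32.9]]
corner tip top [[630.3, -16.3]] holes [[510.7, -122.6], [711.7, -150.6]]
```

View pics/w1d.png

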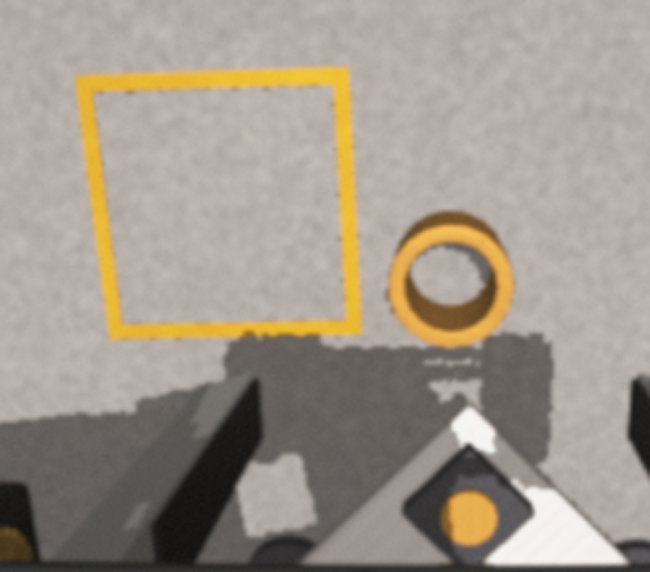

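The enlarged crop shows the brass ring in front of the low corner (crop 451,285) with the bay on its left, so this is the right fitting at about (629,48). Descending.

>>> {"name": "servo_tool", "arguments": {
  "series": [
    [-0.6, 0.2, 2.5, 0, 0, 0],
    [-0.6, 0.2, 5.5, 0, 0, 0],
    [-0.6, 0.2, 8.5, 0, 0, 0],
    [-0.6, 0.2, 11.5, 0, 0, 0],
    [-0.6, 0.2, 14, 0, 0, 0],
    [-0.6, 0.2, 16, 0, 0, 0],
    [-0.6, 0.2, 17.8, 0, 0, 0],
    [-0.6, 0.2, 19, 0, 0, 0],
    [-0.6, 0.2, 19.5, 0, 0, 0],
    [-0.6, 0.2, 19.5, 0, 0, 0]
  ]
}}

```text
clock: 2.7
eef_pos: [628.3, 49.2, 10.0]
eef_rot: [-3.14, 0.0, 1.437]
wrist_force: [-0.1, 0.1, 0.7]
finger_gap: 93.9
```

>>> {"name": "servo_tool", "arguments": {
  "series": [
    [0, 0, 0, 0, 0, 0],
    [0, 0, 0, 0, 0, 0],
    [0, 0, 0, 0, 0, 0],
    [0, 0, 0, 0, 0, 0],
    [0, 0, 0, 0, 0, 0],
    [0, 0, 0, 0, 0, 0],
    [0, 0, 0, 0, 0, 0],
    [0, 0, 0, 0, 0, 0],
    [0, 0, 0, 0, 0, 0],
    [0, 0, 0, 0, 0, 0]
  ],
  "gripper": 5.0,
  "grip_force": 20
}}

```text
clock: 3.53
eef_pos: [629.0, 48.6, 10.8]
eef_rot: [3.141, -0.0, 1.436]
wrist_force: [-1.1, -0.4, 6.0]
finger_gap: 57.8
```

```bash
python3 -c "
from h import *
to(519,94,40,1.43)
c,P=grab('side');save(c,P,'pics/s1.png');cv2.imwrite('pics/s1c.png',cv2.resize(c['pixels'][130:280,220:440,::-1],None,fx=3.5,fy=3.5))"
```

```text
t 3.53 tcp [629.   48.6  10.8] rot [ 3.141 -0.     1.436] gap 57.8 F [-1.1 -0.4  6. ] | shift cm [  3.02 -11.51  -2.93] rv [ 0.    -0.     0.006]
```

View pics/s1c.png

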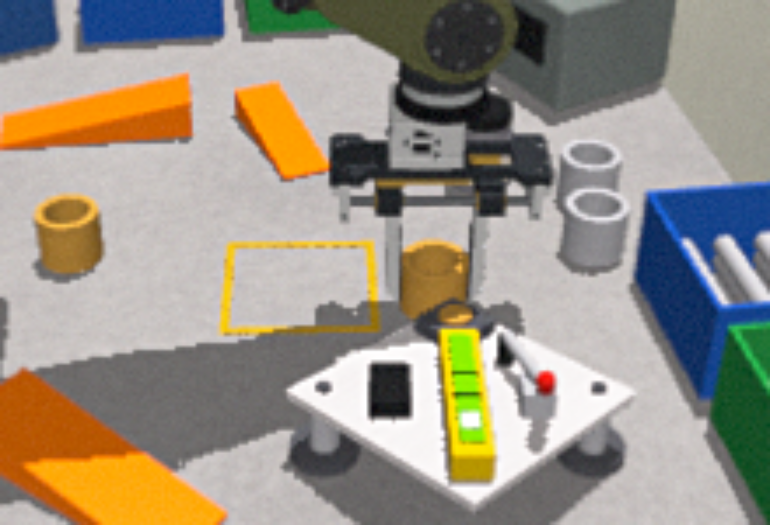

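Held: the gap is 57.8 mm. I'll lift it and carry it to the bay centre.

>>> {"name": "servo_tool", "arguments": {
  "series": [
    [0, 0, -1, 0, 0, 0],
    [0, 0, -2, 0, 0, 0],
    [0, 0, -3, 0, 0, 0],
    [0.3, -1.1, -3, 0, 0, 0],
    [0.8, -3, -3, 0, 0, 0],
    [1.3, -5, -3, 0, 0, 0],
    [1.8, -7, -3, 0, 0, 0],
    [2.4, -9, -3, 0, 0, 0],
    [2.8, -10.6, -3, 0, 0, 0],
    [3, -11.5, -3, 0, 0, 0]
  ]
}}

```text
clock: 4.42
eef_pos: [517.7, 94.5, 41.3]
eef_rot: [3.141, -0.0, 1.436]
wrist_force: [0.4, -0.7, -2.2]
finger_gap: 57.5
```

```bash
python3 -c "
from h import *
to(519,94,11,1.43)
c,P=grab('wrist');save(c,P,'pics/w2.png')"
```

```text
t 4.42 tcp [517.7  94.5  41.3] rot [ 3.141 -0.     1.436] gap 57.5 F [ 0.4 -0.7 -2.2] | shift cm [-0.03  0.13  3.03] rv [ 0.    -0.     0.006]
```

View pics/w2.png

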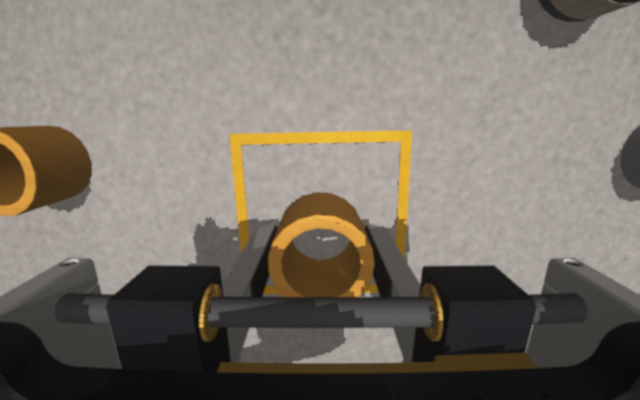

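Centred in the tape (tape edges at columns 235 and 408, ring at 322). Lowering and releasing.

>>> {"name": "servo_tool", "arguments": {
  "series": [
    [0, 0.1, 0.4, 0, 0, 0],
    [0, 0.1, 0.9, 0, 0, 0],
    [0, 0.1, 1.4, 0, 0, 0],
    [0, 0.1, 1.9, 0, 0, 0],
    [0, 0.1, 2.3, 0, 0, 0],
    [0, 0.1, 2.6, 0, 0, 0],
    [0, 0.1, 2.8, 0, 0, 0],
    [0, 0.1, 3.0, 0, 0, 0],
    [0, 0.1, 3.1, 0, 0, 0],
    [0, 0.1, 3.1, 0, 0, 0]
  ]
}}

```text
clock: 5.3
eef_pos: [520.0, 93.7, 10.5]
eef_rot: [3.142, 0.0, 1.436]
wrist_force: [-7.7, -2.0, 15.1]
finger_gap: 57.5
```

>>> {"name": "servo_tool", "arguments": {
  "series": [
    [0, 0, 0, 0, 0, 0],
    [0, 0, 0, 0, 0, 0],
    [0, 0, 0, 0, 0, 0],
    [0, 0, 0, 0, 0, 0],
    [0, 0, 0, 0, 0, 0],
    [0, 0, 0, 0, 0, 0],
    [0, 0, 0, 0, 0, 0],
    [0, 0, 0, 0, 0, 0],
    [0, 0, -0.2, 0, 0, 0],
    [0, 0, -0.5, 0, 0, 0]
  ],
  "gripper": 9.4
}}

```text
clock: 6.13
eef_pos: [519.8, 93.7, 14.4]
eef_rot: [-3.141, 0.0, 1.436]
wrist_force: [-0.1, 0.8, -0.2]
finger_gap: 94.1
```

>>> {"name": "servo_tool", "arguments": {
  "series": [
    [0, 0, -0.8, 0, 0, 0],
    [0, 0, -2, 0, 0, 0],
    [0, 0, -4, 0, 0, 0],
    [0, 0, -6, 0, 0, 0],
    [0, 0, -8, 0, 0, 0],
    [0, 0, -10, 0, 0, 0],
    [0, 0, -12, 0, 0, 0],
    [0, 0, -14, 0, 0, 0],
    [0, 0, -15.5, 0, 0, 0],
    [0, 0, -15.5, 0, 0, 0]
  ]
}}

```text
clock: 6.97
eef_pos: [521.1, 93.8, 173.7]
eef_rot: [3.136, -0.001, 1.436]
wrist_force: [0.6, -0.2, 1.1]
finger_gap: 94.0
```

```bash
python3 -c "
from h import *
to(513,380,165,1.828)
c,P=grab('wrist');save(c,P,'pics/w3.png')"
```

```text
t 6.97 tcp [521.1  93.8 173.7] rot [ 3.136e+00 -1.000e-03  1.436e+00] gap 94.0 F [ 0.6 -0.2  1.1] | shift cm [28.24 -4.66  0.89] rv [ 0.006 -0.    -0.392]
```

View pics/w3.png

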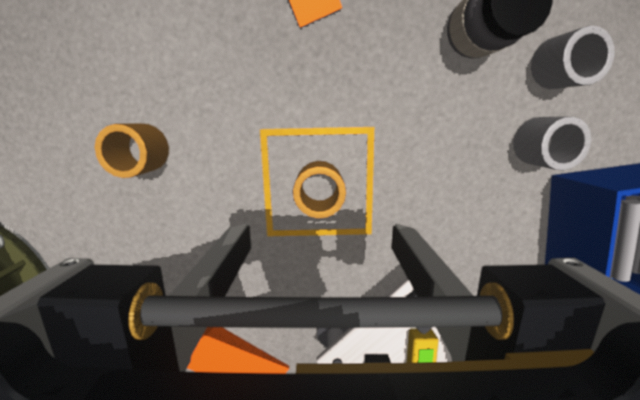

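The fitting stands upright inside the tape (ring 320,190; tape columns 262–374, rows 128–233). On to the wedge.

>>> {"name": "servo_tool", "arguments": {
  "series": [
    [2.8, -0.4, 0, 0, 0, -0.04],
    [6, -1, 0, 0, 0, -0.08],
    [9, -1.5, 0, 0, 0, -0.12],
    [12, -2, 0, 0, 0, -0.16],
    [15, -2.5, 0, 0, 0, -0.2],
    [18, -3, 0, 0, 0, -0.25],
    [21, -3.5, 0, 0, 0, -0.3],
    [24, -4, 0, 0, 0, -0.34],
    [26.5, -4.4, 0, 0, 0, -0.37],
    [28.2, -4.7, 0, 0, 0, -0.392]
  ]
}}

```text
clock: 7.85
eef_pos: [510.4, 381.5, 168.3]
eef_rot: [-3.14, 0.0, 1.831]
wrist_force: [-0.5, -0.3, 0.2]
finger_gap: 94.3
```

>>> {"name": "servo_tool", "arguments": {
  "series": [
    [0, 0, 0, 0, 0, 0],
    [0, 0, 0, 0, 0, 0],
    [0, 0, 0, 0, 0, 0],
    [0, 0, 0, 0, 0, 0],
    [0, 0, 0, 0, 0, 0],
    [0, 0, 0, 0, 0, 0],
    [0, 0, 0, 0, 0, 0],
    [0, 0, 0, 0, 0, 0],
    [0, 0, 0, 0, 0, 0],
    [0, 0, 0, 0, 0, 0]
  ]
}}

```text
clock: 8.68
eef_pos: [511.3, 379.4, 169.5]
eef_rot: [3.142, -0.0, 1.828]
wrist_force: [-1.3, -0.5, 0.1]
finger_gap: 94.0
```

```bash
python3 -c "
from h import *
to(513,408,3,1.828)
c,P=grab('wrist');save(c,P,'pics/w4.png');cv2.imwrite('pics/w4c.png',cv2.resize(c['pixels'][80:300,220:420,::-1],None,fx=2.7,fy=2.7,interpolation=cv2.INTER_CUBIC))
c,P=grab('side');save(c,P,'pics/s4.png')"
```

```text
t 8.68 tcp [511.3 379.4 169.5] rot [ 3.142 -0.     1.828] gap 94.0 F [-1.3 -0.5  0.1] | shift cm [ 2.72  0.89 16.65] rv [ 0. -0. -0.]
```

View pics/w4c.png

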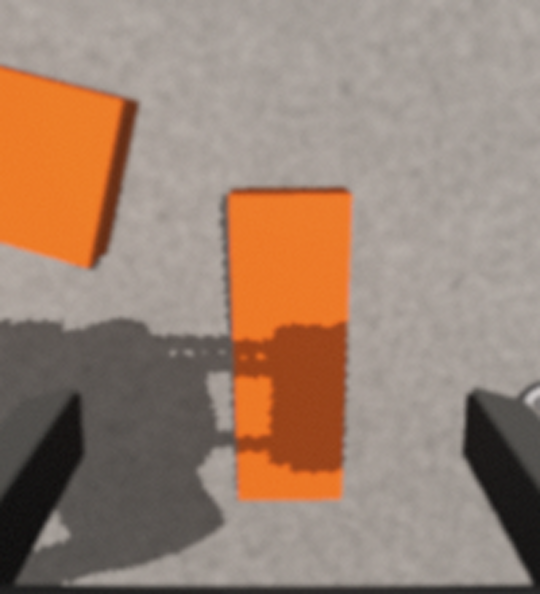

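```bash
python3 - <<'E'
from h import *
W=load('pics/w4.npz')
g=lambda l,z:onplane(np.array(l)/2.7+[220,80]-.3,W[1],W[2],z)[:,:2]
a=g([(228,193),(350,190)],30);b=g([(238,500),(341,498)],4);print(a,b)
A=a.mean(0);B=b.mean(0);d=B-A;print(A,B,np.hypot(*d),np.arctan2(*-d[::-1]))
u=d/np.hypot(*d)
g=A+12*u;print(g);to(g[0],g[1],4,np.arctan2(*-d[::-1]))
E
```

```text
[[482.49661905 415.09450631]
 [529.69707282 428.72529359]] [[521.79821033 269.9458908 ]
 [569.83863096 283.59403035]]
[506.09684594 421.90989995] [545.81842064 276.76996057] 150.47725907915276 1.8379328543971882
[509.26449332 410.33553128]
t 8.78 tcp [511.3 379.5 169.4] rot [-3.142 -0.     1.828] gap 94.3 F [ 0.3 -0.3 -0.6] | shift cm [ 3.04  0.59 16.54] rv [-0.   -0.   -0.01]
```

The crop shows the 150x50 wedge with its thick end up at crop row 190 and its thin end at row 500. The measured length is 150.5 mm. I'll grasp 12 mm from the thick end.

>>> {"name": "servo_tool", "arguments": {
  "series": [
    [1, 0.2, 2, 0, 0, -0.01],
    [2, 0.4, 5, 0, 0, -0.01],
    [3, 0.6, 8, 0, 0, -0.01],
    [3, 0.6, 11, 0, 0, -0.01],
    [3, 0.6, 13.5, 0, 0, -0.01],
    [3, 0.6, 15, 0, 0, -0.01],
    [3, 0.6, 15.8, 0, 0, -0.01],
    [3, 0.6, 16.2, 0, 0, -0.01],
    [3, 0.6, 16.4, 0, 0, -0.01],
    [3, 0.6, 16.4, 0, 0, -0.01]
  ]
}}

```text
clock: 9.62
eef_pos: [509.9, 410.2, 6.2]
eef_rot: [3.141, -0.0, 1.838]
wrist_force: [-0.3, 0.1, 0.6]
finger_gap: 94.1
```

>>> {"name": "servo_tool", "arguments": {
  "series": [
    [0, 0, 0, 0, 0, 0],
    [0, 0, 0, 0, 0, 0],
    [0, 0, 0, 0, 0, 0],
    [0, 0, 0, 0, 0, 0],
    [0, 0, 0, 0, 0, 0],
    [0, 0, 0, 0, 0, 0],
    [0, 0, 0, 0, 0, 0],
    [0, 0, 0, 0, 0, 0],
    [0, 0, 0, 0, 0, 0],
    [0, 0, 0, 0, 0, 0]
  ],
  "gripper": 4.2,
  "grip_force": 40
}}

```text
clock: 10.45
eef_pos: [509.6, 410.0, 5.5]
eef_rot: [3.141, -0.0, 1.838]
wrist_force: [0.2, 0.6, 1.4]
finger_gap: 49.5
```

```bash
python3 -c "
from h import *
to(648,180,40,1.43)
c,P=grab('side');save(c,P,'pics/s5.png');cv2.imwrite('pics/s5c.png',cv2.resize(c['pixels'][100:250,200:400,::-1],None,fx=3.5,fy=3.5))"
```

```text
t 10.45 tcp [509.6 410.    5.5] rot [ 3.141 -0.     1.838] gap 49.5 F [0.2 0.6 1.4] | shift cm [-25.84   7.29  -3.45] rv [ 0.    -0.     0.408]
```

View pics/s5c.png

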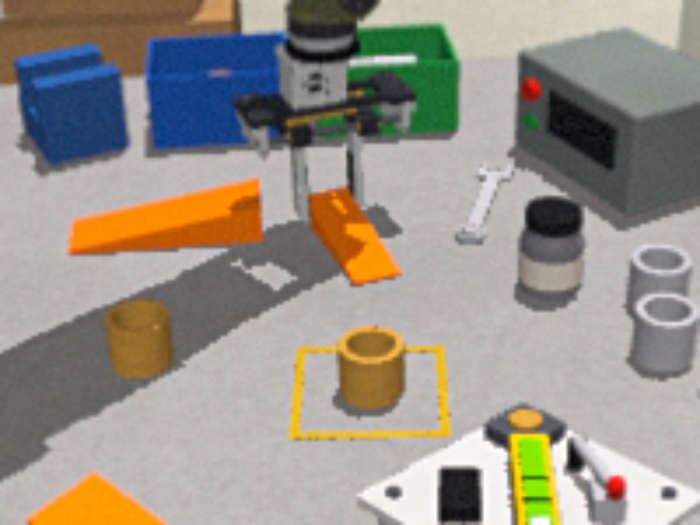

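Gripped: the gap is 49.5 mm and the fitting is fine inside the tape. I'll firm up the grip, lift high enough to clear the jar, and carry.

>>> {"name": "servo_tool", "arguments": {
  "series": [
    [0, 0, 0, 0, 0, 0],
    [0, 0, -0.4, 0, 0, 0],
    [0, 0, -1, 0, 0, 0],
    [0, 0, -2, 0, 0, 0],
    [0, 0, -3.2, 0, 0, 0],
    [0, 0, -4.6, 0, 0, 0],
    [0, 0, -6, 0, 0, 0],
    [0, 0, -7.5, 0, 0, 0],
    [0, 0, -9, 0, 0, 0],
    [0, 0, -10, 0, 0, 0]
  ],
  "grip_force": 60
}}

```text
clock: 11.33
eef_pos: [510.0, 410.4, 108.5]
eef_rot: [3.139, -0.001, 1.838]
wrist_force: [-0.1, 0.2, -2.0]
finger_gap: 49.5
```

```bash
python3 -c "
from h import *
to(653.7,158,105,1.429)
c,P=grab('side');save(c,P,'pics/s6.png');cv2.imwrite('pics/s6c.png',cv2.resize(c['pixels'][70:220,200:400,::-1],None,fx=3.5,fy=3.5))"
```

```text
t 11.33 tcp [510.  410.4 108.5] rot [ 3.139e+00 -1.000e-03  1.838e+00] gap 49.5 F [-0.1  0.2 -2. ] | shift cm [-28.13   7.2    0.34] rv [ 0.002 -0.001  0.409]
```

View pics/s6c.png

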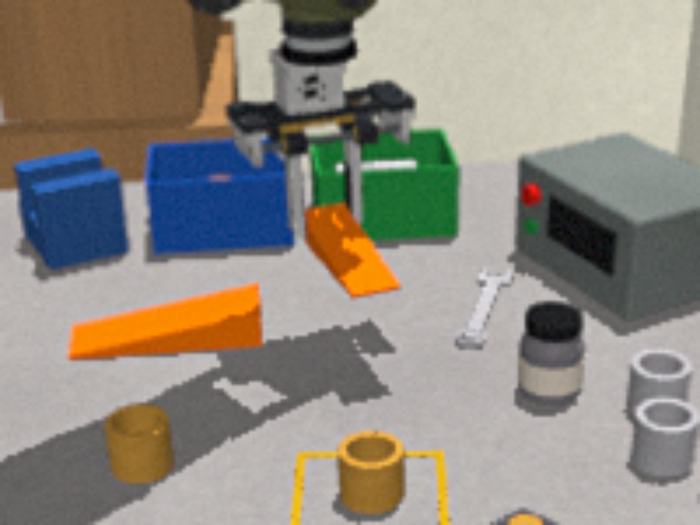

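>>> {"name": "servo_tool", "arguments": {
  "series": [
    [-1.5, 0.4, 0, 0, 0, 0.02],
    [-4, 1, 0, 0, 0, 0.06],
    [-7.2, 1.8, 0, 0, 0, 0.11],
    [-10.7, 2.7, 0, 0, 0, 0.16],
    [-14.2, 3.6, 0, 0, 0, 0.22],
    [-17.7, 4.5, 0, 0, 0, 0.28],
    [-21, 5.4, 0, 0, 0, 0.33],
    [-24.2, 6.2, 0, 0, 0, 0.37],
    [-26.7, 6.8, 0, 0, 0, 0.4],
    [-28.1, 7.2, 0, 0, 0, 0.409]
  ]
}}

```text
clock: 12.22
eef_pos: [654.0, 154.3, 104.7]
eef_rot: [-3.141, 0.001, 1.424]
wrist_force: [-0.2, 0.8, -2.7]
finger_gap: 49.7
```

```bash
python3 -c "
from h import *
to(653.7,158,5,1.429)
c,P=grab('scene');save(c,P,'pics/s7.png');cv2.imwrite('pics/s7c.png',cv2.resize(c['pixels'][140:320,200:420,::-1],None,fx=3.3,fy=3.3))
c,P=grab('wrist');save(c,P,'pics/w7.png')"
```

```text
t 12.22 tcp [654.  154.3 104.7] rot [-3.141e+00  1.000e-03  1.424e+00] gap 49.7 F [-0.2  0.8 -2.7] | shift cm [ 0.37 -0.07  9.97] rv [-0.001  0.001 -0.005]
```

View pics/s7c.png

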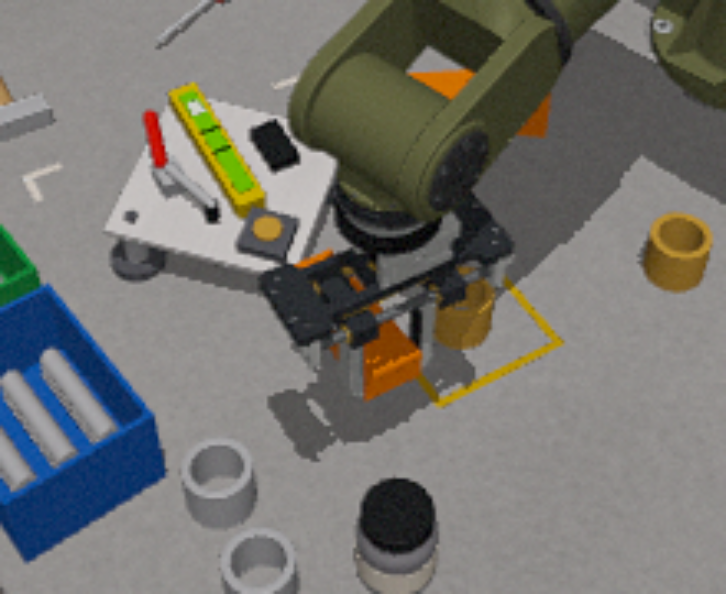

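View pics/w7.png

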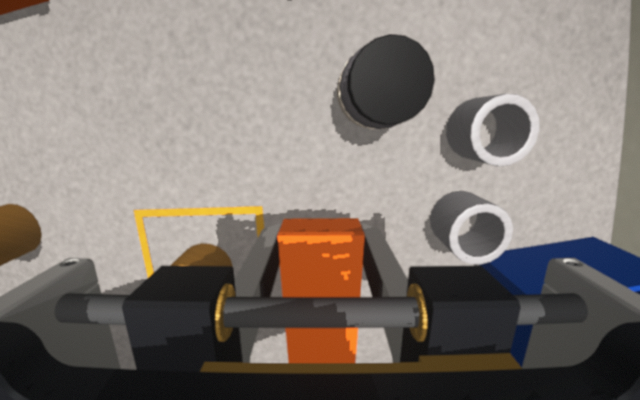

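>>> {"name": "servo_tool", "arguments": {
  "series": [
    [0.3, 0, 1.5, 0, 0, 0],
    [0.3, 0, 3.5, 0, 0, 0],
    [0.3, 0, 5.5, 0, 0, 0],
    [0.3, 0, 7.2, 0, 0, 0],
    [0.3, 0, 8.4, 0, 0, 0],
    [0.3, 0, 9.1, 0, 0, 0],
    [0.3, 0, 9.5, 0, 0, 0],
    [0.3, 0, 9.7, 0, 0, 0],
    [0.3, 0, 9.8, 0, 0, 0],
    [0.3, 0, 9.8, 0, 0, 0]
  ]
}}

```text
clock: 13.15
eef_pos: [653.8, 161.1, 8.1]
eef_rot: [3.141, -0.0, 1.429]
wrist_force: [0.3, -1.0, -2.8]
finger_gap: 49.5
```

```bash
python3 -c "
from h import *
to(643.7,88,5.5,1.429)
c,P=grab('side');save(c,P,'pics/s8.png');cv2.imwrite('pics/s8c.png',cv2.resize(c['pixels'][150:290,270:450,::-1],None,fx=4,fy=4,interpolation=cv2.INTER_CUBIC))
c,P=grab('wrist');save(c,P,'pics/w8.png')"
```

```text
t 13.15 tcp [653.8 161.1   8.1] rot [ 3.141 -0.     1.429] gap 49.5 F [ 0.3 -1.  -2.8] | shift cm [-7.38  0.03  0.26] rv [ 0.001 -0.    -0.   ]
```

View pics/s8c.png

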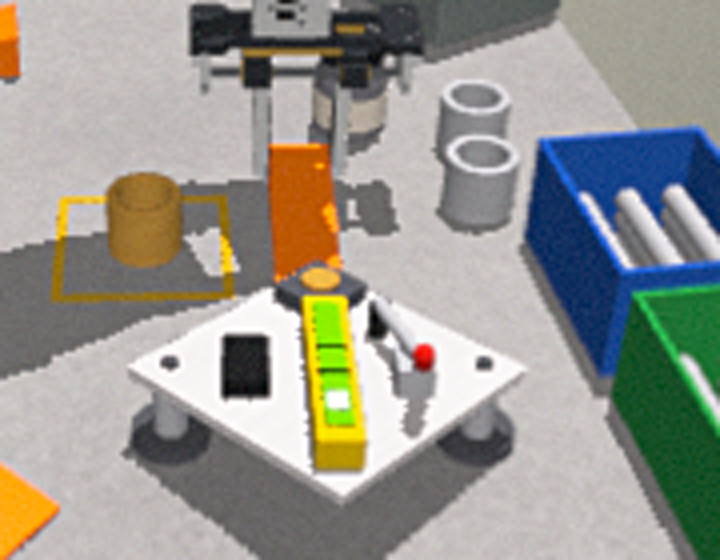

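View pics/w8.png

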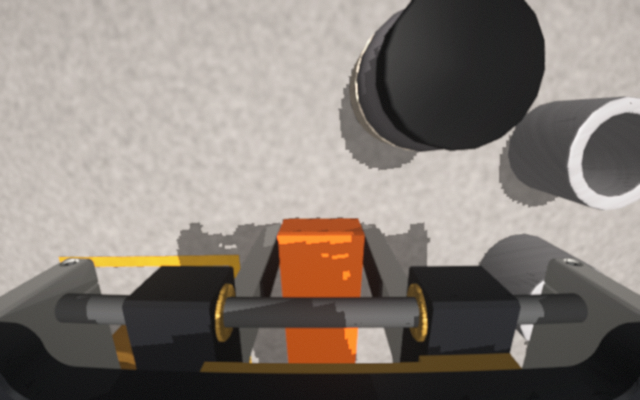

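The wedge lines up with the low corner (side crop: wedge columns 275–340, corner at about 320). I'll lower the last 2.6 mm, then advance under the foot.

>>> {"name": "servo_tool", "arguments": {
  "series": [
    [0, 0, 0.1, 0, 0, 0],
    [0, 0, 0.2, 0, 0, 0],
    [0, 0, 0.28, 0, 0, 0],
    [-0.4, 0, 0.28, 0, 0, 0],
    [-1, 0, 0.28, 0, 0, 0],
    [-1.7, 0, 0.28, 0, 0, 0],
    [-2.4, 0, 0.28, 0, 0, 0],
    [-3.1, 0, 0.28, 0, 0, 0],
    [-3.6, 0, 0.28, 0, 0, 0],
    [-4, 0, 0.28, 0, 0, 0]
  ]
}}

```text
clock: 14.08
eef_pos: [648.3, 120.8, 5.5]
eef_rot: [3.14, -0.001, 1.428]
wrist_force: [0.7, 4.5, 5.3]
finger_gap: 49.4
```

>>> {"name": "servo_tool", "arguments": {
  "series": [
    [-0.3, 0, 0, 0, 0, 0],
    [-0.8, 0, 0, 0, 0, 0],
    [-1.3, 0, 0, 0, 0, 0],
    [-1.8, 0, 0, 0, 0, 0],
    [-2.3, 0, 0, 0, 0, 0],
    [-2.8, 0, 0, 0, 0, 0],
    [-3.3, 0, 0, 0, 0, 0],
    [-3.7, 0, 0, 0, 0, 0],
    [-4, 0, 0, 0, 0, 0],
    [-4, 0, 0, 0, 0, 0]
  ]
}}

```text
clock: 14.92
eef_pos: [642.7, 80.9, 5.5]
eef_rot: [3.14, -0.0, 1.428]
wrist_force: [0.8, -0.3, 6.0]
finger_gap: 49.0
```

```bash
python3 -c "
from h import *
to(643.7,88,5.5,1.429)
c,P=grab('side');save(c,P,'pics/s9.png');cv2.imwrite('pics/s9c.png',cv2.resize(c['pixels'][150:290,270:450,::-1],None,fx=4,fy=4,interpolation=cv2.INTER_CUBIC))
"
```

```text
t 14.92 tcp [642.7  80.9   5.5] rot [ 3.14  -0.     1.428] gap 49.0 F [ 0.8 -0.3  6. ] | shift cm [0.72 0.   0.  ] rv [ 0.001 -0.    -0.001]
```

View pics/s9c.png

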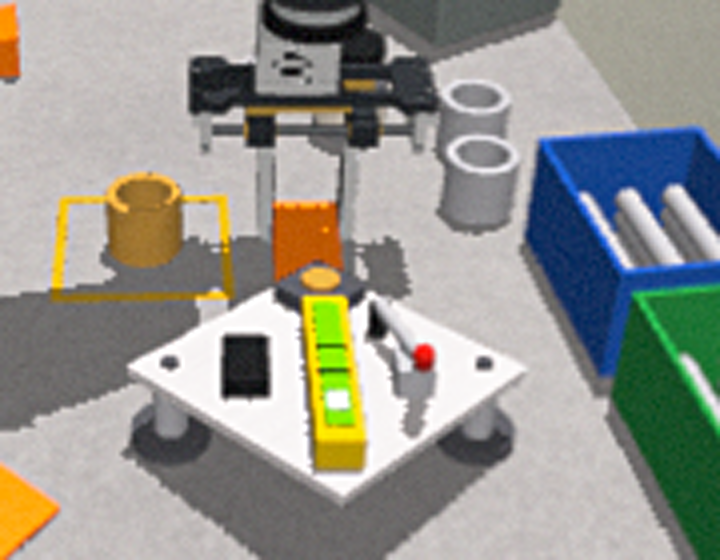

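>>> {"name": "servo_tool", "arguments": {
  "series": [
    [-0.3, 0, 0, 0, 0, 0],
    [-0.7, 0, 0, 0, 0, 0],
    [-1.1, 0, 0, 0, 0, 0],
    [-1.5, 0, 0, 0, 0, 0],
    [-1.9, 0, 0, 0, 0, 0],
    [-2.3, 0, 0, 0, 0, 0],
    [-2.7, 0, 0, 0, 0, 0],
    [-3.1, 0, 0, 0, 0, 0],
    [-3.5, 0, 0, 0, 0, 0],
    [-3.5, 0, 0, 0, 0, 0]
  ]
}}

```text
clock: 15.8
eef_pos: [637.7, 47.2, 5.5]
eef_rot: [3.14, -0.001, 1.429]
wrist_force: [1.4, 5.5, 5.9]
finger_gap: 49.6
```

```bash
python3 -c "
from h import *
to(643.7,88,5.5,1.429)
c,P=grab('side');save(c,P,'pics/s10.png');cv2.imwrite('pics/s10c.png',cv2.resize(c['pixels'][190:290,300:420,::-1],None,fx=6,fy=6,interpolation=cv2.INTER_CUBIC))
"
```

```text
t 15.8 tcp [637.7  47.2   5.5] rot [ 3.140e+00 -1.000e-03  1.429e+00] gap 49.6 F [1.4 5.5 5.9] | shift cm [4.12 0.02 0.01] rv [ 0.002 -0.001 -0.   ]
```

View pics/s10c.png

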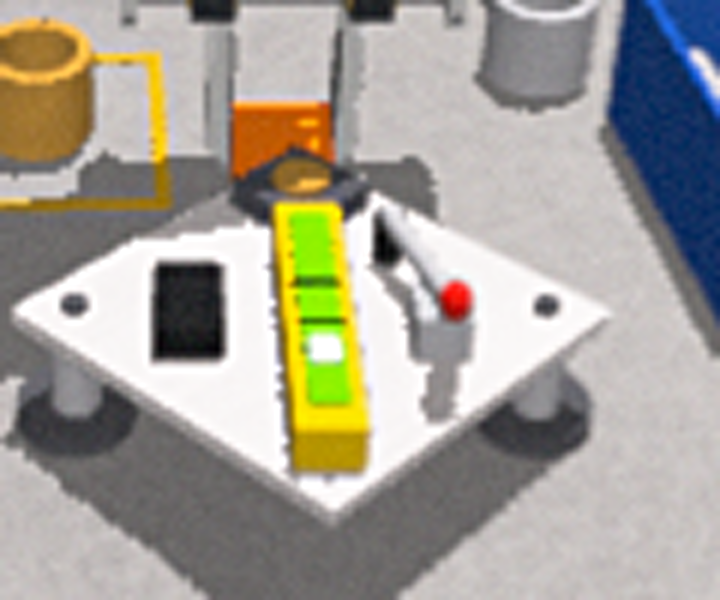

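The bubble now sits at crop row 348, against a mid-line row of about 301, so roughly +27 mm. The foot is riding on the wedge. Pushing another 30 mm.

>>> {"name": "servo_tool", "arguments": {
  "series": [
    [-0.3, 0, 0, 0, 0, 0],
    [-0.7, 0, 0, 0, 0, 0],
    [-1.1, 0, 0, 0, 0, 0],
    [-1.5, 0, 0, 0, 0, 0],
    [-1.9, 0, 0, 0, 0, 0],
    [-2.3, 0, 0, 0, 0, 0],
    [-2.7, 0, 0, 0, 0, 0],
    [-2.9, 0, 0, 0, 0, 0],
    [-3, 0, 0, 0, 0, 0],
    [-3, 0, 0, 0, 0, 0]
  ]
}}

```text
clock: 16.68
eef_pos: [633.5, 18.1, 5.5]
eef_rot: [3.14, -0.002, 1.429]
wrist_force: [1.8, 10.1, 6.2]
finger_gap: 49.2
```

```bash
python3 -c "
from h import *
to(643.7,88,5.5,1.429)
c,P=grab('side');save(c,P,'pics/s11.png');cv2.imwrite('pics/s11c.png',cv2.resize(c['pixels'][190:290,300:420,::-1],None,fx=6,fy=6,interpolation=cv2.INTER_CUBIC))
"
```

```text
t 16.68 tcp [633.5  18.1   5.5] rot [ 3.140e+00 -2.000e-03  1.429e+00] gap 49.2 F [ 1.8 10.1  6.2] | shift cm [7.07 0.02 0.01] rv [ 0.002 -0.002 -0.   ]
```

View pics/s11c.png

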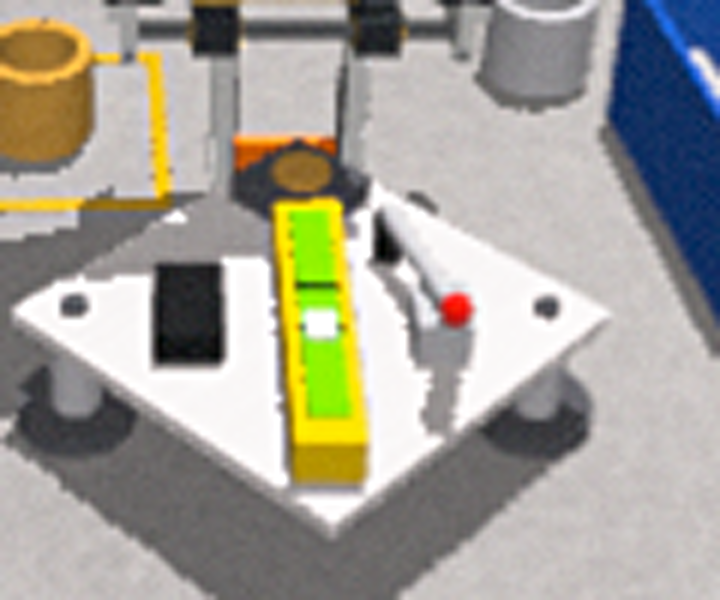

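Bubble at row 324, mid about 304, so about +11 mm. Pushing 15 mm.

>>> {"name": "servo_tool", "arguments": {
  "series": [
    [-0.2, 0, 0, 0, 0, 0],
    [-0.4, 0, 0, 0, 0, 0],
    [-0.6, 0, 0, 0, 0, 0],
    [-0.8, 0, 0, 0, 0, 0],
    [-1, 0, 0, 0, 0, 0],
    [-1.2, 0, 0, 0, 0, 0],
    [-1.4, 0, 0, 0, 0, 0],
    [-1.5, 0, 0, 0, 0, 0],
    [-1.5, 0, 0, 0, 0, 0],
    [-1.5, 0, 0, 0, 0, 0]
  ]
}}

```text
clock: 17.57
eef_pos: [631.3, 3.2, 5.5]
eef_rot: [3.14, -0.002, 1.429]
wrist_force: [1.4, 8.9, 7.0]
finger_gap: 49.6
```

```bash
cat > v.py <<'E'
from h import *
import sys
n=sys.argv[1]
to(643.7,88,5.5,1.429)
c,P=grab('side');save(c,P,f'pics/{n}.png');cv2.imwrite(f'pics/{n}c.png',cv2.resize(c['pixels'][215:275,330:380,::-1],None,fx=10,fy=10,interpolation=cv2.INTER_CUBIC))
E
python3 v.py s12
```

```text
t 17.57 tcp [631.3   3.2   5.5] rot [ 3.140e+00 -2.000e-03  1.429e+00] gap 49.6 F [1.4 8.9 7. ] | shift cm [8.57 0.03 0.01] rv [ 0.001 -0.002 -0.   ]
```

View pics/s12c.png

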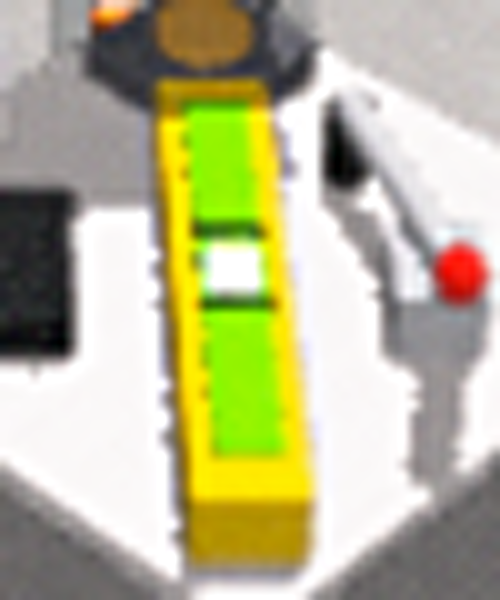

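The bubble (rows 242–292) sits midway between the lines (228 and 302). Releasing and retreating.

>>> {"name": "servo_tool", "arguments": {
  "series": [
    [0, 0, 0, 0, 0, 0],
    [0, 0, 0, 0, 0, 0],
    [0, 0, 0, 0, 0, 0],
    [0, 0, 0, 0, 0, 0],
    [0, 0, 0, 0, 0, 0],
    [0, 0, 0, 0, 0, 0],
    [0, 0, 0, 0, 0, 0],
    [0, 0, 0, 0, 0, 0],
    [0, 0, 0, 0, 0, 0],
    [0, 0, 0, 0, 0, 0]
  ],
  "grip_force": 5
}}

```text
clock: 18.45
eef_pos: [631.2, 2.7, 5.3]
eef_rot: [3.14, -0.001, 1.429]
wrist_force: [0.8, 5.1, 4.0]
finger_gap: 50.0
```

>>> {"name": "servo_tool", "arguments": {
  "series": [
    [0, 0, 0, 0, 0, 0],
    [0, 0, 0, 0, 0, 0],
    [0, 0, 0, 0, 0, 0],
    [0, 0, 0, 0, 0, 0],
    [0, 0, 0, 0, 0, 0],
    [0, 0, 0, 0, 0, 0],
    [0, 0, 0, 0, 0, 0],
    [0, 0, 0, 0, 0, 0],
    [0, 0, 0, 0, 0, 0],
    [0, 0, 0, 0, 0, 0]
  ],
  "gripper": 7.5
}}

```text
clock: 19.28
eef_pos: [630.9, 2.5, 4.7]
eef_rot: [-3.142, 0.0, 1.429]
wrist_force: [-0.4, -0.2, 0.8]
finger_gap: 75.3
```

```bash
python3 v.py s13
```

```text
t 19.28 tcp [630.9   2.5   4.7] rot [-3.142  0.     1.429] gap 75.3 F [-0.4 -0.2  0.8] | shift cm [ 8.64  0.06 -0.09] rv [-0.  0. -0.]
```

View pics/s13c.png

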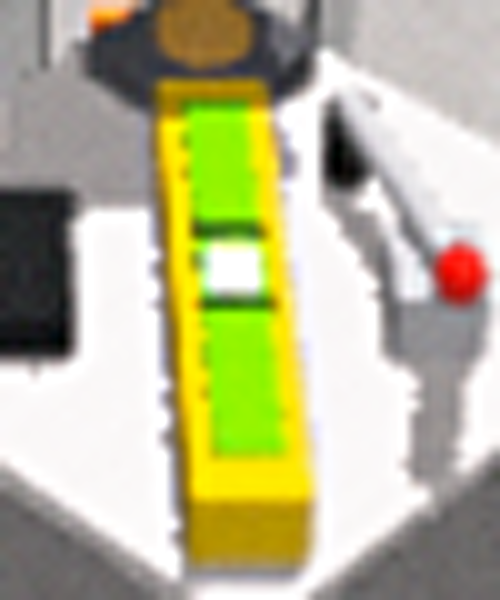

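The bubble hasn't moved. Rising clear.

>>> {"name": "servo_tool", "arguments": {
  "series": [
    [0.3, 0, -0.5, 0, 0, 0],
    [0.6, 0, -1.5, 0, 0, 0],
    [1, 0, -3, 0, 0, 0],
    [1, 0, -5, 0, 0, 0],
    [1, 0, -7, 0, 0, 0],
    [1, 0, -9, 0, 0, 0],
    [1, 0, -11, 0, 0, 0],
    [2, 0, -13, 0, 0, 0],
    [4, 0, -15, 0, 0, 0],
    [6, 0, -17, 0, 0, 0]
  ]
}}

```text
clock: 20.17
eef_pos: [639.4, 62.5, 177.0]
eef_rot: [3.14, -0.0, 1.428]
wrist_force: [0.2, 0.1, -0.0]
finger_gap: 74.7
```

>>> {"name": "servo_tool", "arguments": {
  "series": [
    [2, 0, -1, 0, 0, 0],
    [5, 0, -2, 0, 0, 0],
    [8, 0, -2, 0, 0, 0],
    [11, 0, -2, 0, 0, 0],
    [14, 0, -2, 0, 0, 0],
    [15, 0, -2, 0, 0, 0],
    [15, 0, -2, 0, 0, 0],
    [15, 0, -2, 0, 0, 0],
    [15, 0, -2, 0, 0, 0],
    [15, 0, -2, 0, 0, 0]
  ]
}}

```text
clock: 21.0
eef_pos: [660.7, 208.9, 195.1]
eef_rot: [3.141, 0.0, 1.427]
wrist_force: [0.1, 0.1, 0.8]
finger_gap: 75.0
```

```bash
python3 v.py s14; python3 -c "
from h import *
c,P=grab('scene');save(c,P,'pics/sc14.png')
a=cv2.imread('pics/s14.png')[140:290,230:430];b=cv2.imread('pics/sc14.png')[130:330,200:460]
cv2.imwrite('pics/f.png',np.vstack([cv2.resize(a,(400,300)),cv2.resize(b,(400,300))]))
cv2.imwrite('pics/f2.png',cv2.resize(cv2.imread('pics/s14.png')[150:280,260:420],None,fx=4,fy=4,interpolation=cv2.INTER_CUBIC))"
```

```text
t 21.0 tcp [660.7 208.9 195.1] rot [3.141 0.    1.427] gap 75.0 F [0.1 0.1 0.8] | shift cm [-12.21   0.04  18.96] rv [ 0.     0.    -0.002]
```

View pics/f.png

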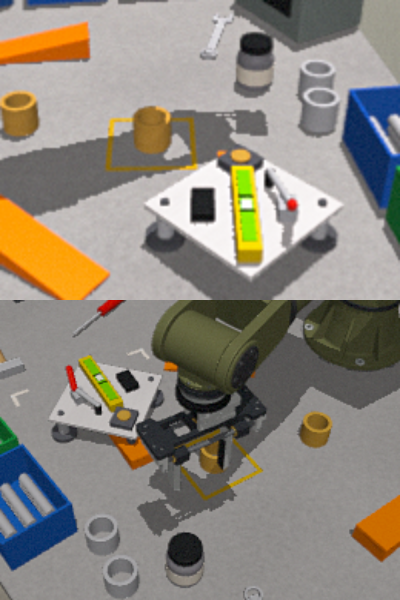

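View pics/f2.png

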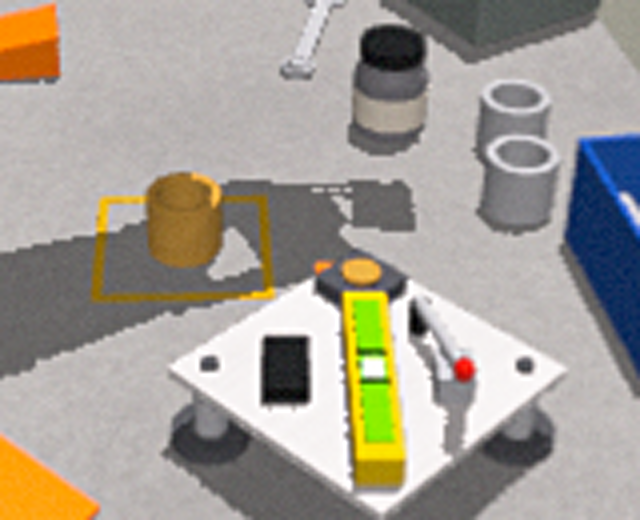

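The bubble is centred, the fitting is upright inside the tape, the jar, wrench and screwdriver are where they were, and the arm is clear of everything. Handing in.

```bash
python3 -c "
from cell import sign_off;print(sign_off())"
```

```text
the job is handed in; nothing more can be done
None
```

The brass fitting is in the yellow taped square and the smallest wedge is under the foot of the low corner, with the level's bubble between its two black lines. I handed the job in at about 21 s of the 58 s allowed.

- **Fitting:** I moved the one farthest to the robot's right, from about (629, 48) mm to the centre of the square. The last pictures show it upright and wholly inside the tape.
- **Wedge:** I carried it flat to the low corner and pushed it in thin end first, in steps, watching the bubble. The push force I read stayed at or below about 10 N.
- **Bubble:** After I let go and moved the arm clear, it was still midway between the lines, within about 1 mm of centre.
- **Other things:** The jar, screwdriver and wrench look untouched in the last pictures; I did not re-measure their positions.

No check failed. The scene, side and wrist cameras disagreed with each other by about 3 to 6 mm on positions. I averaged them or went by the closer view, and the remaining error was well within the margins.

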